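# Hang the clip-on parts shelf on the slotted upright

### The arm

A 6-joint arm with a two-finger parallel gripper is mounted at the origin on a cart in front of the work surface, level with it; the furniture and walls round the work are solid. World frame = base frame: x ahead of the robot, y to its left, z up, the work surface at z = 0. Lengths are in m, angles in rad, forces in N, time in s.
With the tool pointing down it reaches from about 0.25 to 0.775 m from the base axis. Payload 4 kg.
Tool frame: the origin (TCP) lies midway between the tips of the shut fingers; the grasp point (between the pads) lies 19 mm behind it; z points along the fingers, y is the direction in which the jaws open and shut (so a half turn about z gives the same grasp; the last joint's range is limited). The gripper opens to 94 mm and grips with 3 to 60 N. Pads are 16 mm wide; open, the fingers measure 119 mm over their backs; the gripper's body (75 mm by 177 mm) begins 78 mm behind the grasp point.
Start: joints at [-1.275, 0.087, 1.371, -0, 1.684, -0.103], TCP at [0.214, -0.507, 0.182] pointing down, gripper open.
Joint ranges: [-3.1, 3.1], [-0.76, 2.03], [0.27, 2.55], [-1.08, 4.22], [0.17, 2.65], [-2.57, 2.57]. Speed limits (rad/s): [2.79, 2.79, 3.14, 3.14, 3.14, 3.14].

### API

Orientations are given as [roll, pitch, yaw] about the fixed x, y, z axes, in that order (R = Rz(yaw) Ry(pitch) Rx(roll)).
In Python, from bench import robot gives the robot as it stands.
- The arm moves only by the tool drive_tool, never from a script. Its argument "series" is a list that holds one entry, the list of rows, each a list of 7 numbers: the turn, a rotation vector about the tool's x, y, z in rad, then the shift along the tool's x, y, z in cm, then the opening in per cent of the stroke, from 0 (shut) to 100 (fully open). In form: [[[rx, ry, rz, tx, ty, tz, fingers], ...]]. A call has 1 to 20 rows; each row is the pose to reach, as a shift and turn from the pose measured when the call began, along the tool's axes at that moment; what a row does not reach only later rows make up. A row lasts 1/10 s, in which the tool goes at most 50 mm and 8.59 degrees, less where a joint would pass 70% of its speed; a pose out of reach is approached as far as the arm can. A call with a gripper value outside its range is refused whole. The fingers move at their own pace and stop on an object; the grip force is fixed at half the most. Time passes only in rows, so rows that repeat a pose let the fingers close. It gives the time, the measured TCP pose, the force and the opening at its end, in the units of the state.
- robot.get_obs(): the state, without advancing time (a new reading comes with each control period).
- robot.snapshot(name): name is "scene" or "top" or "wrist"; returns a dict with "img" (420x560x3 uint8, blue, green, red), "depth" (420x560 float32, m along the optical axis (not along the pixel's ray), 0 where there is no reading), "vertical_fov" (degrees; the focal length in pixels is half the picture's height over the tangent of half this angle, whatever the lens; pixels are square), "cx", "cy" (the principal point, pixels), "rvec" (rotation vector, rad) and "tvec" (3), from world to camera coordinates, as OpenCV has them. Camera axes: x right, y down, z forward; pixel columns grow to the right and rows downward; lengths in m; the calibration is good to about 2 mm. A picture is of the moment at which its call begins.
- robot.close_job(): hands the job in, once; it reports no verdict.
The state is a dict: "time": time; "joint_positions": joint angles; "qvel": joint speeds; "joint_torque": joint torques, N m; "tool_pos": TCP position; "ee_rot": TCP orientation; "wrist_force": force on the tool from outside, world axes, zero at the start; "wrist_torque": the same for the moment, N m; "width": finger opening in m.
Only numpy, scipy, OpenCV 4.12 (cv2) and the standard library are available. Lean on these libraries where they do the work, as an engineer would, in place of code of your own. Each camera call takes 0.05 s, during which the arm holds its last target.

### The job

Take the small steel clip-on shelf off the stopped conveyor belt by its upright handle blade, put both of its rear hooks into the two slots of the upright, and push it straight down until it has snapped past the spring catch and hangs fully home, its back flat on the strip; then let go and move clear. Nobody measured how high the slotted strip is bolted on, so feel for the slots with light pushes and do not force it: press no harder than a firm thumb would. Carry the shelf upright and leave the bottle and the two pump collars alone.

Things in the scene. Friction and masses are not known exactly. Their poses are not given: they have to be found in the camera images.
- bracket_handle (a point): Middle of the loose steel shelf's handle: an upright blade 10 mm thick (y), 36 mm long (x), top edge 18 mm above this point, free to be pinched from above across y (top 40 mm). x points to the shelf's back with the hooks, z up. The shelf (0.28 to 0.46 kg, 90 wide, 99 deep, 100 tall) stands on the belt, its underside 82 mm below; the back plate's flat rear face is 42 mm ahead (+x).
- upper_hook (a point): Tail of the upper of two like hooks at y = 0 of the shelf, 6 mm thick (y), 44 mm apart in height: this point is the lower rear end of its lip, 12.8 mm behind the back face, 64 mm above the underside (handle frame: x +54.8, z -18). Each lip is 6 mm deep, 26 mm high; a neck joins its top 10 mm to the back plate, with a 6.6 mm gap below the neck for the 5 mm strip.
- bracket: The same loose shelf; origin on its underside, at the rear face of the back plate, on its middle. x to the back, z up. Back plate 44 mm wide, 96 mm tall, 6 mm thick. Two windows in it (z 34 to 67 mm, 5 to 19 mm either side of the middle) are each crossed by a 6 mm round bar at z = 52.5 mm; the bars ride over the catch's noses.
- seat_mark (a point): Fixed upright: point on the front face of the slotted strip, on its centre line, 40 mm over the table: the LOWEST height the shelf's underside may have when locked. x points into the strip, the way the hooks go in; z up. The strip is bolted 2 to 24 mm above that setting (not measured), so the true seat lies 2 to 24 mm above this mark; sideways and in depth it is true. Strip 40 mm wide, 5 mm thick.
- upright: Fixed upright with foot plate 110 x 100 mm, 8 mm high; origin on the table, below the strip's front. The strip ends 117 mm above the true seat; its two slots, 9.5 mm wide, 28.5 mm high, have their lower edges 36 and 80 mm above it. Shelf underside 16 to 18.5 mm above the true seat: hooks go in till the back is flat; else they strike 12.8 mm before that. Behind the strip is a hollow 25 mm deep.
- catch (a joint): Spring catch: two round noses, 12 mm, 12 mm either side of the strip's middle, 60 mm above the true seat, standing 3.6 mm out of its front. 0 = out, grows when pressed in (m). Pushed down from the slots, the shelf's bars meet them about 14 mm above the seat; passing takes some 5 to 15 N beyond the shelf's weight, then they spring back to 0 and the shelf goes on down to a hard stop: locked.
- tongue (a joint): Small steel tongue standing out of the strip's foot under the shelf. 0 = up; the shelf's underside pushes it down (m) over the last 3 mm of its way, so it reads about 0.003 when the shelf is fully home, and stays near 0 before that. Weak spring, under 1 N.
- bottle: Bystander: an empty green bottle, 46 x 68 x 198 mm, upright on the belt, origin under its foot.
- collar_a: Bystander: a pump collar, 28 mm wide, 34 mm tall, origin under its foot.
- collar_b: Bystander: a second pump collar, 28 mm wide, 34 mm tall, origin under its foot.
Not all that is in view belongs to the job. Of the things shaped like the bracket, the bare steel one is meant.

How it is judged:
On the way, in this order (a step that is already met when the one before it is completed fails the run):
1. both hooks are in the slots, back plate against the strip, shelf still above the catch (x of bracket_handle in the frame of seat_mark between -0.0455 and -0.037 m and y of bracket_handle in the frame of seat_mark between -0.005 and 0.005 m and z of bracket_handle in the frame of seat_mark above 0.092 m and value of joint tongue below 0.0005 m), for 0.05 s.
2. the shelf is pushed down over the spring catch (value of joint catch above 0.0008 m and x of bracket_handle in the frame of seat_mark above -0.0465 m).
At the end, for the whole second after the job is handed in: The shelf hangs still, fully home and locked: tongue pressed down over 1.5 mm, catch sprung out (under 0.6 mm), back within 3.5 mm of flat on the strip, within 5 mm of its centre line, handle point 80 to 110 mm above the seat mark, upright within 4 degrees (x of bracket_handle in the frame of seat_mark between -0.0455 and -0.037 m and y of bracket_handle in the frame of seat_mark between -0.005 and 0.005 m and z of bracket_handle in the frame of seat_mark between 0.08 and 0.11 m and value of joint tongue above 0.0015 m and value of joint catch below 0.0006 m and angle between bracket_handle's own z axis and vertical below 0.07 rad and linear speed of bracket below 0.01 m/s); the robot touches nothing.
It fails at once if the shelf is pressed against the strip or its catch with more than 50 N (contact force between bracket and strip above 50 N).
It fails at once if the arm or gripper pushes on the upright or strip with more than 50 N (contact force between any of the arm, the fingers and strip above 50 N or contact force between the arm and upright above 50 N).
It fails at once if the shelf is tipped over by more than 40 degrees (angle between bracket_handle's own z axis and vertical above 0.7 rad).
It fails at once if the bottle or a collar is moved by more than 20 mm (distance of any of bottle, collar_a, collar_b from where it was at the start of the episode above 0.02 m).
It also fails if it takes over 58 s, if anything falls off the work surface, if the arm or the gripper's body presses on something with over 40 N, if the wrist force passes 120 N, or if a joint passes its speed limit or range.

## Working session

There is one attempt and no reset: what is moved stays moved. The work goes in short steps, Python scripts to look and compute and a tool call to move; the robot and the scene stay as the last step left them, time stands still between calls to the robot, and variables do not carry over. Pictures are saved under pics/ and viewed, and the job is handed in when it is done.

Besides the shell and the picture viewer there is one more tool, called after ">>>" by a JSON object that holds its "method" and its "body". drive_tool: Moves the arm, as the interface text tells. Its arguments: {"type":"object","properties":{"series":{"type":"array","items":{"type":"array","items":{"type":"array","items":{"type":"number"}}}}},"required":["series"]}

```bash
ls; mkdir -p pics; cat > h.py <<'E'
import numpy as np, cv2, pickle
def snap(n,name):
    from bench import robot
    s=robot.snapshot(n); pickle.dump(s,open(f'pics/{name}.pkl','wb')); cv2.imwrite(f'pics/{name}.png',s['img']); return s
def load(name): return pickle.load(open(f'pics/{name}.pkl','rb'))
def cam(s):
    f=210/np.tan(np.radians(s['vertical_fov'])/2); R=cv2.Rodrigues(np.array(s['rvec'],float))[0]; t=np.array(s['tvec'],float).ravel()
    return f,R,t
def cloud(s):
    f,R,t=cam(s); d=s['depth']; v,u=np.mgrid[0:d.shape[0],0:d.shape[1]]
    P=np.stack([(u-s['cx'])/f*d,(v-s['cy'])/f*d,d],-1)
    W=(P-t)@R; W[d==0]=np.nan; return W
def onplane(s,u,v,z):
    f,R,t=cam(s); c=-R.T@t; r=R.T@np.array([(u-s['cx'])/f,(v-s['cy'])/f,1]); return c+r*(z-c[2])/r[2]
E
python3 - <<'E'
from h import *
from bench import robot
for n in ('scene','top','wrist'):
    s=snap(n,n+'0'); f,R,t=cam(s); print(n,f,-R.T@t,R[2],s['cx'],s['cy'],np.mean(s['depth']>0))
print(robot.get_obs())
E
```

```text
pics
scene 496.50816071853717 [ 0.11006831 -0.9458136   1.19936133] [ 0.34112704  0.55552797 -0.7583014 ] 275.1521996774793 214.2235500600574 0.9924659863945579
top 499.4406424988403 [ 0.47598829 -0.08870338  1.69103979] [ 0.06509829 -0.00643007 -0.99785814] 279.97708181362447 211.66925928836548 0.9960926870748299
wrist 354.24539223453155 [ 0.29142297 -0.47412417  0.383752  ] [-0.26548683 -0.10875547 -0.95796085] 280.3784993916423 212.28518487977738 0.9958205782312926
{'time': 0.15, 'joint_positions': array([-1.27508436e+00,  8.78008647e-02,  1.37187313e+00,  9.42902119e-07,
        1.68360204e+00, -1.03097070e-01]), 'qvel': array([-0.00027593, -0.00331582, -0.00512604,  0.00029315, -0.00081331,
        0.0003619 ]), 'joint_torque': array([ 1.37951196e-03, -3.40642333e+01, -3.02793717e+01,  7.18632736e-02,
        3.05109483e-02, -1.13946967e-04]), 'tool_pos': array([ 0.21344195, -0.50640529,  0.18088178]), 'ee_rot': array([-3.13991831e+00, -1.74176555e-04,  3.98808994e-01]), 'wrist_force': array([ 0.11412716, -0.09497971,  0.68627604]), 'wrist_torque': array([ 0.07139356, -0.02775272, -0.0536206 ]), 'width': 0.09434844669899449}
```

View pics/scene0.png

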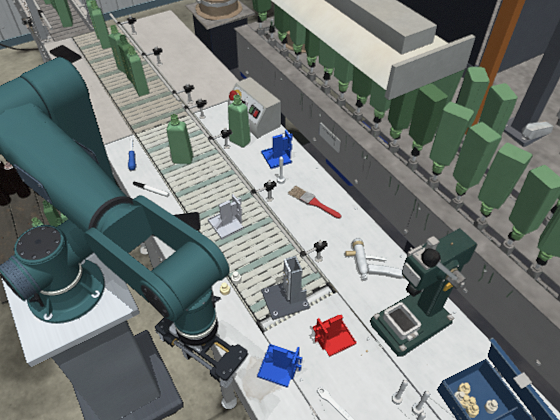

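View pics/top0.png

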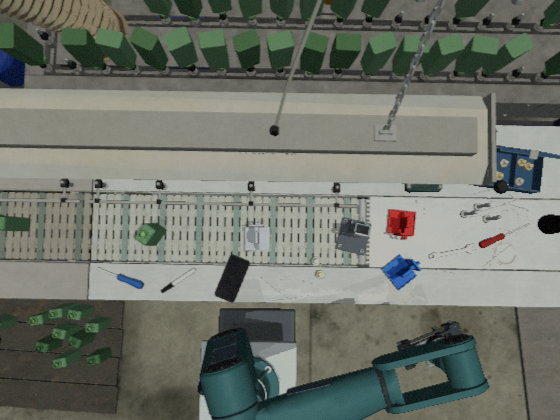

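View pics/wrist0.png

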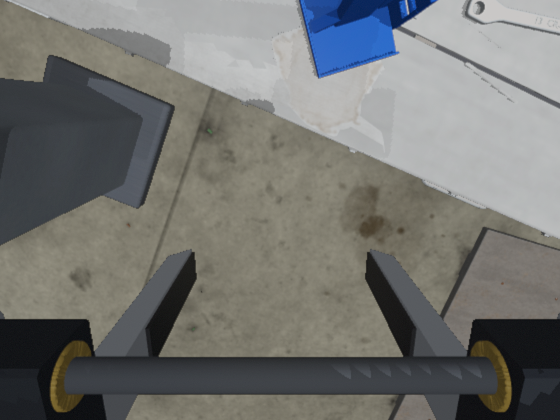

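The top view shows the steel shelf at about (256,237), the upright at (353,233), the bottle at (150,233) and the collars at about (320,273). I'll zoom in.

```bash
python3 - <<'E'
from h import *
s=load('top0')['img'][185:295,230:390]; c=load('scene0')['img'][170:340,190:350]
cv2.imwrite('pics/topz.png',cv2.resize(s,None,fx=5,fy=5,interpolation=cv2.INTER_CUBIC)); cv2.imwrite('pics/scz.png',cv2.resize(c,(560,595),interpolation=cv2.INTER_CUBIC))
for n in('top0','scene0'):
    W=cloud(load(n))
    m=(W[...,0]>.2)&(W[...,0]<.7)&(W[...,2]>-.05)&(W[...,2]<.3)
    # belt
    if n=='top0':
        for (u,v) in [(256,237),(250,245),(353,233),(340,245),(300,240),(320,273),(313,262),(362,228),(390,250)]: print(u,v,W[v,u])
    else:
        for (u,v) in [(230,205),(225,228),(292,270),(295,300),(225,286),(237,275),(180,130),(230,215)]: print(u,v,W[v,u])
E
```

```text
256 237 [ 0.49777852 -0.02394178  0.09750075]
250 245 [ 4.71795086e-01 -2.90218363e-04  5.57164794e-04]
353 233 [ 0.51462499 -0.3264404   0.1414342 ]
340 245 [ 0.47685031 -0.30236222  0.01617713]
300 240 [ 0.49146112 -0.16883041  0.00152403]
320 273 [ 0.38372708 -0.2345339   0.03748892]
313 262 [ 0.41902829 -0.21186165  0.02616547]
362 228 [ 0.53402899 -0.37089536  0.04471019]
390 250 [ 0.46279702 -0.47403424 -0.00101957]
230 205 [ 0.51406514 -0.02860629  0.08632739]
225 228 [ 4.86810862e-01 -3.44217800e-02  3.99208174e-04]
292 270 [ 0.53792953 -0.33483439  0.10707844]
295 300 [ 0.52473164 -0.37468276  0.02306276]
225 286 [ 0.38123998 -0.24048411  0.03078439]
237 275 [ 0.42518082 -0.22971894  0.03699497]
180 130 [0.50339016 0.28463771 0.15759045]
230 215 [ 0.51059119 -0.02884327  0.04251489]
```

View pics/topz.png

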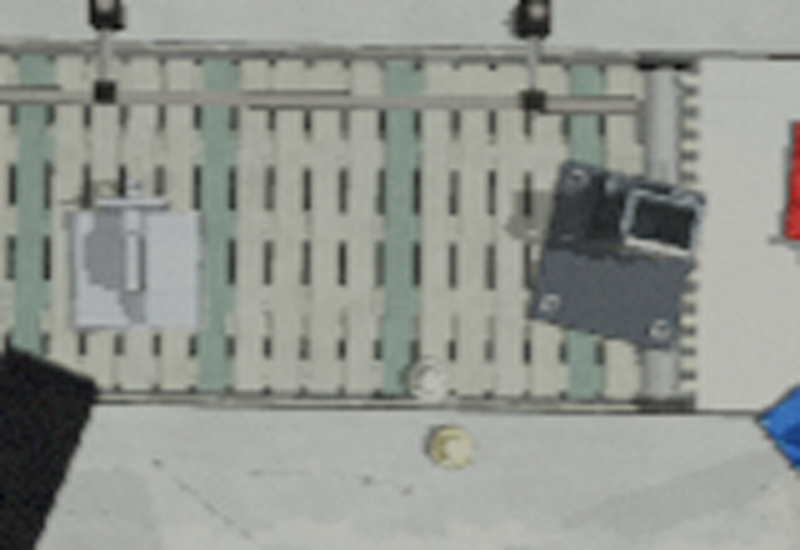

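View pics/scz.png

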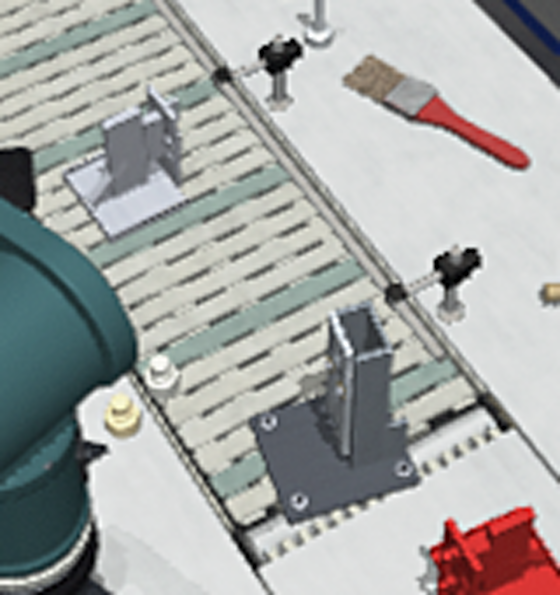

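>>> {"method": "drive_tool", "body": {"series": [[[0,0,-0.15,0,0,-4,100],[0,0,-0.3,4,-2,-4,100],[0,0,-0.45,8,-4,-4,100],[0,0,-0.6,12,-6,-4,100],[0,0,-0.75,16,-8,-4,100],[0,0,-0.9,20,-10,-4,100],[0,0,-1.05,23.8,-12.3,-4,100],[0,0,-1.2,23.8,-12.3,-4,100],[0,0,-1.35,23.8,-12.3,-4,100],[0,0,-1.5,23.8,-12.3,-4,100],[0,0,-1.65,23.8,-12.3,-4,100],[0,0,-1.8,23.8,-12.3,-4,100],[0,0,-1.95,23.8,-12.3,-4,100],[0,0,-2.1,23.8,-12.3,-4,100],[0,0,-2.25,23.8,-12.3,-4,100],[0,0,-2.4,23.8,-12.3,-4,100],[0,0,-2.52,23.8,-12.3,-4,100],[0,0,-2.52,23.8,-12.3,-4,100],[0,0,-2.52,23.8,-12.3,-4,100]]]}}

```text
time: 2.05
tool_pos: [0.3849, -0.3006, 0.2208]
ee_rot: [3.14, -0.001, 2.916]
wrist_force: [1.2, 0.0, 0.4]
width: 0.0936
```

```bash
python3 - <<'E'
from h import *
from bench import robot
s=snap('wrist','w1'); print(robot.get_obs()['joint_positions'],robot.get_obs()['tool_pos'],robot.get_obs()['ee_rot'])
E
```

```text
[-7.79823751e-01 -5.35055326e-02  1.43667220e+00  8.30621671e-04
  1.76034304e+00 -2.12551335e+00] [ 0.3849244  -0.30062524  0.22091866] [ 3.13988929e+00 -1.19972336e-03  2.91664266e+00]
```

View pics/w1.png

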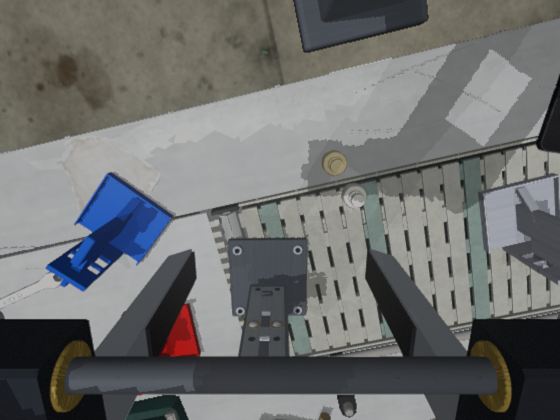

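>>> {"method": "drive_tool", "body": {"series": [[[0,-0.14,0,-1,0,1,100],[0,-0.28,0,-2,0,2,100],[0,-0.44,0,-3.5,0.3,3,100],[0,-0.44,0,-3.5,0.3,3,100],[0,-0.44,0,-3.5,0.3,3,100],[0,-0.44,0,-3.5,0.3,3,100]]]}}

```text
time: 2.7
tool_pos: [0.4208, -0.3069, 0.1939]
ee_rot: [-3.141, 0.441, 2.917]
wrist_force: [0.1, -0.3, -0.5]
width: 0.0941
```

```bash
python3 - <<'E'
from h import *
s=snap('wrist','w2'); i=s['img'][190:360,170:400]
cv2.imwrite('pics/w2z.png',cv2.resize(i,(800,591),interpolation=cv2.INTER_CUBIC))
E
```

```text
(no output)
```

View pics/w2.png

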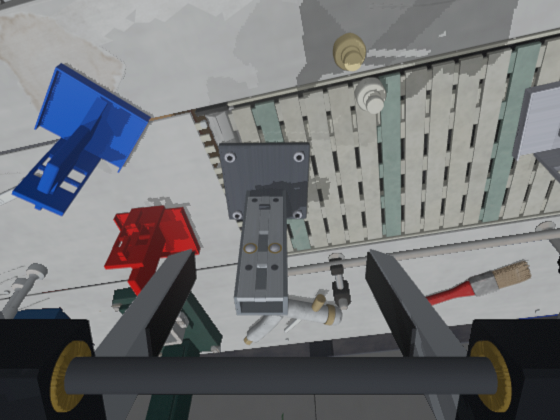

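View pics/w2z.png

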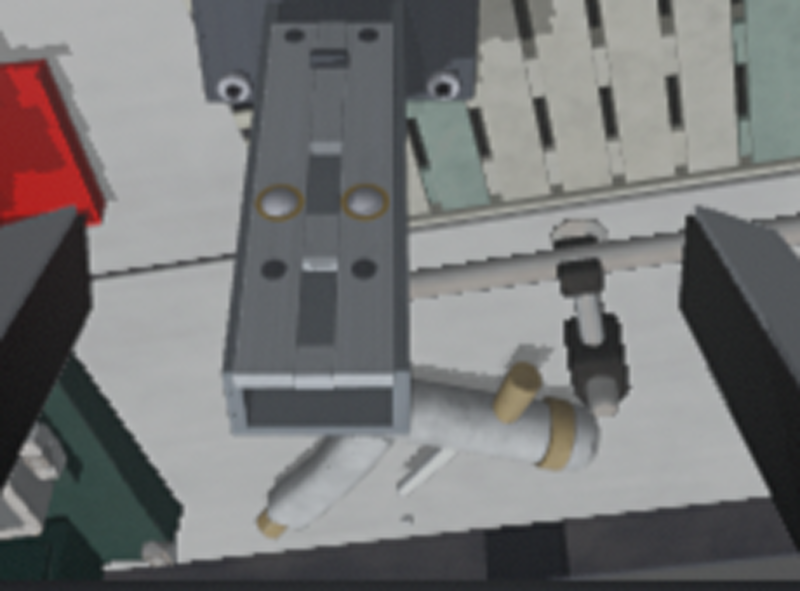

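Wrist view: the strip shows head-on at full-image columns 235–287. The noses are near (250,248) and (275,248), the slots near (263,240) and (261,280), and the top edge is at row ~298. Next I fit the plane and cast rays.

```bash
cat >> h.py <<'E'
def rayplane(s,u,v,n,d):
    f,R,t=cam(s); c=-R.T@t; r=R.T@np.array([(u-s['cx'])/f,(v-s['cy'])/f,1]); return c+r*(d-n@c)/(n@r)
def fitplane(P):
    for _ in range(4):
        c=P.mean(0); n=np.linalg.svd(P-c,full_matrices=False)[2][2]; e=abs((P-c)@n); P=P[e<max(2.*np.median(e),.0005)]
    return n,n@c,e.std(),len(P)
E
python3 - <<'E'
from h import *
s=load('w2'); W=cloud(s)
z=3.4783
def full(u,v): return ((u+.5)/z-.5+170,(v+.5)/z-.5+190)
# plane: points inside strip quad
m=np.zeros(s['depth'].shape,np.uint8)
q=np.array([full(*p) for p in [(275,35),(385,35),(398,360),(240,360)]]).round().astype(int); cv2.fillConvexPoly(m,q,1)
P=W[(m>0)&~np.isnan(W[...,0])]
n,d,e,k=fitplane(P); 
if n[0]<0: n,d=-n,-d
print('plane',n,d,e,k,len(P),'yaw',np.arctan2(n[1],n[0]))
nh=np.array([n[0],n[1],0])/np.hypot(n[0],n[1]); c=P[:, :].mean(0); dh=np.median(P@nh); 
ex=nh; ey=np.array([-nh[1],nh[0],0])
for name,(u,v) in dict(topL=(228,376),topR=(408,374),botL=(271,25),botR=(388,25),noseL=(280,202),noseR=(365,200),us_bl=(302,258),us_br=(338,258),us_tl=(297,345),us_tr=(335,345),ls_bl=(309,141),ls_br=(341,141),ls_tl=(306,213),ls_tr=(340,213)).items():
    p=rayplane(s,*full(u,v),nh,dh); print(name,p.round(4),'lat',round(p@ey*1000,1))
# foot plate
for u,v in [(230,157),(299,157),(238,215),(298,215),(265,170)]: print(W[v,u], onplane(s,u,v,.008))
E
```

```text
plane [ 0.97799272 -0.20863591 -0.00113771] 0.5696939772541139 0.0001835857947255258 2047 3646 yaw -0.2101801082852908
topL [ 0.5048 -0.3652  0.1646] lat -251.9
topR [ 0.514  -0.3219  0.1644] lat -207.6
botL [ 0.505  -0.3641  0.0285] lat -250.7
botR [ 0.513  -0.3265  0.0291] lat -212.3
noseL [ 0.5067 -0.3563  0.107 ] lat -242.7
noseR [ 0.5117 -0.3329  0.1065] lat -218.9
us_bl [ 0.5082 -0.3492  0.1273] lat -235.5
us_br [ 0.5102 -0.3398  0.1275] lat -225.8
us_tl [ 0.5082 -0.3491  0.1555] lat -235.3
us_tr [ 0.5102 -0.3397  0.1556] lat -225.8
ls_bl [ 0.5081 -0.3494  0.0828] lat -235.7
ls_br [ 0.5101 -0.3401  0.0829] lat -226.2
ls_tl [ 0.5082 -0.3489  0.1112] lat -235.2
ls_tr [ 0.5102 -0.3397  0.1113] lat -225.7
[ 0.45755186 -0.37093835  0.01493176] [ 0.46167738 -0.37306936  0.008     ]
[ 0.47577172 -0.29806077  0.01247863] [ 0.47866524 -0.29843592  0.008     ]
[ 0.54226315 -0.38853078  0.01343932] [ 0.54688944 -0.39048689  0.008     ]
[ 0.55834107 -0.31517743  0.01409987] [ 0.56383902 -0.31600963  0.008     ]
[ 0.48715217 -0.3395627   0.00811951] [ 0.48723245 -0.33958745  0.008     ]
```

```bash
cat >> h.py <<'E'
from scipy.spatial.transform import Rotation as Ro
def rel(pos,rpy,obs=None):
    if obs is None:
        from bench import robot; obs=robot.get_obs()
    R0=Ro.from_euler('xyz',obs['ee_rot']); R1=Ro.from_euler('xyz',rpy)
    r=(R0.inv()*R1).as_rotvec(); t=R0.inv().apply(np.array(pos)-obs['tool_pos'])*100
    return r.round(4),t.round(3)
E
python3 - <<'E'
from h import *
print(rel([.44,-.02,.22],[np.pi,0,3.13]))
E
```

```text
(array([-0.0482,  0.4393, -0.2092]), array([ 2.996, 28.394, -4.32 ]))
```

>>> {"method": "drive_tool", "body": {"series": [[[-0.01,0.1,-0.05,1,4,-2,100],[-0.025,0.22,-0.1,2,8.5,-3,100],[-0.04,0.33,-0.16,3,13,-4.3,100],[-0.048,0.44,-0.21,3,17.5,-4.3,100],[-0.048,0.44,-0.21,3,22,-4.3,100],[-0.048,0.44,-0.21,3,26,-4.3,100],[-0.048,0.44,-0.21,3,28.4,-4.3,100],[-0.048,0.44,-0.21,3,28.4,-4.3,100],[-0.048,0.44,-0.21,3,28.4,-4.3,100],[-0.048,0.44,-0.21,3,28.4,-4.3,100]]]}}

```text
time: 3.75
tool_pos: [0.4407, -0.0209, 0.2206]
ee_rot: [-3.14, 0.0, 3.13]
wrist_force: [-0.3, 0.3, -0.4]
width: 0.0939
```

```bash
python3 - <<'E'
from h import *
s=snap('wrist','w3'); i=s['img'][130:350,190:400]
cv2.imwrite('pics/w3z.png',cv2.resize(i,None,fx=2.7,fy=2.7,interpolation=cv2.INTER_CUBIC))
W=cloud(s)
m=(W[...,2]>.085)&(W[...,2]<.13)&(abs(W[...,1]+.03)<.1)&(W[...,0]>.4)
v,u=np.where(m); print(u.min(),u.max(),v.min(),v.max(),len(u)); P=W[m]; print(np.percentile(P,[5,50,95],axis=0))
E
```

```text
261 303 232 297 842
[[ 0.47974133 -0.03739707  0.08729391]
 [ 0.53284309 -0.02057244  0.09613489]
 [ 0.54233091 -0.00214571  0.10057484]]
```

View pics/w3z.png

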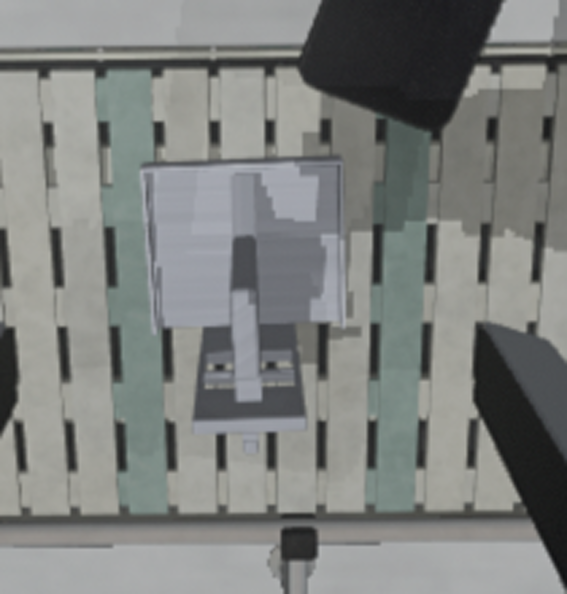

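View pics/w3.png

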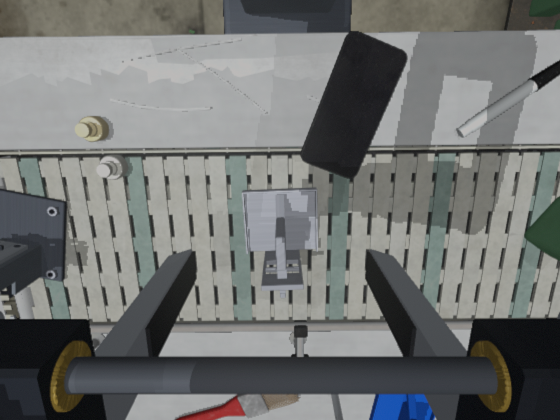

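```bash
python3 - <<'E'
from h import *
s=load('w3'); W=cloud(s)
def full(u,v): return ((u+.5)/2.7-.5+190,(v+.5)/2.7-.5+130)
for nm,u,v,z in [('h_nl',232,290,.1),('h_nr',258,290,.1),('h_fl',236,401,.1),('h_fr',262,401,.1),('bp_l',192,433,.096),('bp_r',306,429,.096),('hooktail',251,440,.09)]:
    print(nm,onplane(s,*full(u,v),z).round(4))
def q(pts):
    m=np.zeros(s['depth'].shape,np.uint8); cv2.fillConvexPoly(m,np.array([full(*p) for p in pts]).round().astype(int),1); return W[m>0]
P=q([(236,296),(255,296),(259,395),(241,395)]); print('handle top',np.median(P,0),np.median(P[:,2]),np.std(P[:,2]))
P=q([(200,424),(300,422),(300,426),(200,430)]); print('bp top',np.median(P,0))
P=q([(265,110),(300,110),(300,140),(265,140)]); print('belt',np.median(P,0), P[:,2].std())
# handle front (seen near face) and back plate rear unseen; plate line fit by z in handle band
m=(W[...,2]>.0965)&(W[...,2]<.104)&(W[...,0]>.46)&(W[...,0]<.56)&(abs(W[...,1]+.02)<.04)
P=W[m]; print(len(P)); r=cv2.minAreaRect((P[:,:2]*1000).astype(np.float32)); print(r, cv2.boxPoints(r))
# robust handle centreline
h=P; 
for x in np.arange(.48,.55,.005):
    k=h[abs(h[:,0]-x)<.0025]; 
    if len(k): print(x.round(3),len(k),k[:,1].min().round(4),k[:,1].max().round(4),np.median(k[:,1]).round(4))
E
```

```text
h_nl [ 0.479  -0.0256  0.1   ]
h_nr [ 0.4791 -0.0162  0.1   ]
h_fl [ 0.5233 -0.0248  0.1   ]
h_fr [ 0.5234 -0.0151  0.1   ]
bp_l [ 0.5387 -0.0418  0.096 ]
bp_r [0.5374 0.0017 0.096 ]
hooktail [ 0.5453 -0.0193  0.09  ]
handle top [nan nan nan] nan nan
bp top [nan nan nan]
belt [ 0.4390767  -0.00347575 -0.00066325] 0.007732925029552836
375
((508.6187438964844, -20.823259353637695), (59.33769607543945, 41.161338806152344), 1.8371243476867676) [[478.30536    -1.204303 ]
 [479.62494   -42.344482 ]
 [538.9321    -40.442215 ]
 [537.61255     0.6979637]]
0.48 40 -0.0263 -0.0175 -0.0214
0.485 50 -0.0264 -0.0165 -0.0219
0.49 47 -0.0254 -0.0165 -0.0205
0.495 47 -0.0255 -0.0166 -0.0206
0.5 47 -0.0256 -0.0166 -0.0206
0.505 42 -0.0257 -0.0166 -0.0207
0.51 47 -0.0257 -0.0157 -0.0207
0.515 17 -0.0247 -0.0157 -0.0207
0.535 31 -0.0405 0.0007 -0.024
0.54 7 -0.0385 0.0007 -0.0313
```

```bash
python3 - <<'E'
from h import *
print(rel([.4968,-.0207,.064],[np.pi,0,-np.pi+.027]))
E
```

```text
(array([-0.0009, -0.0002, -0.0395]), array([-5.634,  0.121, 15.632]))
```

>>> {"method": "drive_tool", "body": {"series": [[[0,0,-0.02,-2.5,0,0,100],[0,0,-0.04,-5,0.1,2,100],[-0.001,0,-0.04,-5.6,0.1,5,100],[-0.001,0,-0.04,-5.63,0.12,8,100],[-0.001,0,-0.04,-5.63,0.12,11,100],[-0.001,0,-0.04,-5.63,0.12,13.5,100],[-0.001,0,-0.04,-5.63,0.12,15,100],[-0.001,0,-0.04,-5.63,0.12,15.6,100],[-0.001,0,-0.04,-5.63,0.12,15.6,100],[-0.001,0,-0.04,-5.63,0.12,15.6,100]]]}}

```text
time: 4.8
tool_pos: [0.4975, -0.0214, 0.0655]
ee_rot: [-3.141, 0.002, -3.115]
wrist_force: [-0.3, 0.1, 0.1]
width: 0.094
```

```bash
python3 - <<'E'
from h import *
s=snap('wrist','w4'); i=s['img']
E
```

```text
(no output)
```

View pics/w4.png

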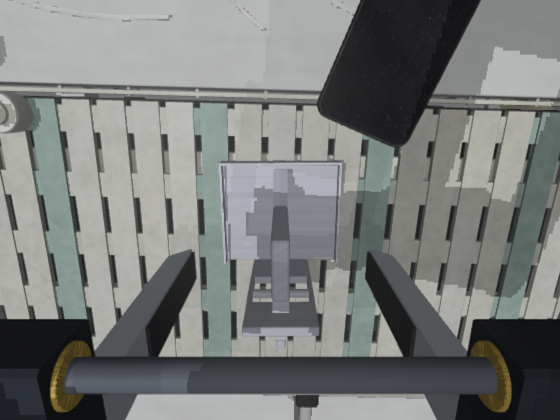

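The handle blade sits at columns 272–289, centred between the fingertips at 195 and 366. I'll close now.

>>> {"method": "drive_tool", "body": {"series": [[[0,0,0,0,0,0,5],[0,0,0,0,0,0,5],[0,0,0,0,0,0,0],[0,0,0,0,0,0,0],[0,0,0,0,0,0,0],[0,0,0,0,0,0,0],[0,0,0,0,0,0,0],[0,0,0,0,0,0,0],[0,0,0,0,0,0,0],[0,0,0,0,0,0,0]]]}}

```text
time: 5.85
tool_pos: [0.4978, -0.0213, 0.0658]
ee_rot: [-3.141, 0.002, -3.115]
wrist_force: [-0.5, -0.0, -0.8]
width: 0.0173
```

```bash
python3 - <<'E'
from h import *
from bench import robot
s=snap('wrist','w5'); o=robot.get_obs(); print(o['tool_pos'],o['ee_rot'],o['wrist_force'],o['width'])
E
```

```text
[ 0.49776737 -0.02132899  0.0657795 ] [-3.14104722e+00  2.35576907e-03 -3.11486002e+00] [0.06938717 0.21436512 0.78481561] 0.013510143966233084
```

View pics/w5.png

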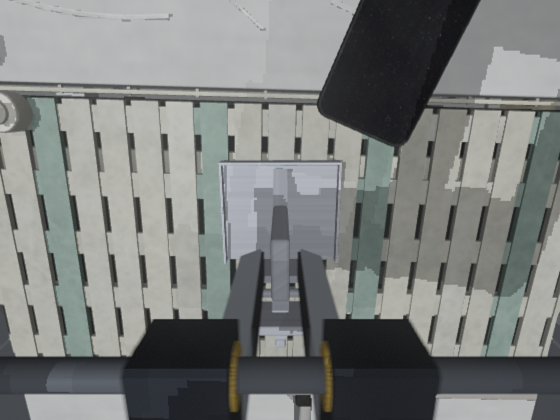

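Still closing (13.5 mm and shrinking).

>>> {"method": "drive_tool", "body": {"series": [[[0,0,0,0,0,0,0],[0,0,0,0,0,0,0],[0,0,0,0,0,0,0],[0,0,0,0,0,0,0]]]}}

```text
time: 6.3
tool_pos: [0.4976, -0.0214, 0.0657]
ee_rot: [-3.141, 0.002, -3.115]
wrist_force: [-0.6, -1.2, 0.3]
width: 0.0094
```

```bash
python3 - <<'E'
from h import *
from bench import robot
s=snap('wrist','w6'); o=robot.get_obs(); print(o['tool_pos'],o['ee_rot'],o['wrist_force'],o['width'])
E
```

```text
[ 0.49764476 -0.02145242  0.06570681] [-3.14083706e+00  2.04227136e-03 -3.11494639e+00] [ 0.42996054 -0.87808087 -0.43827393] 0.009703156370625993
```

View pics/w6.png

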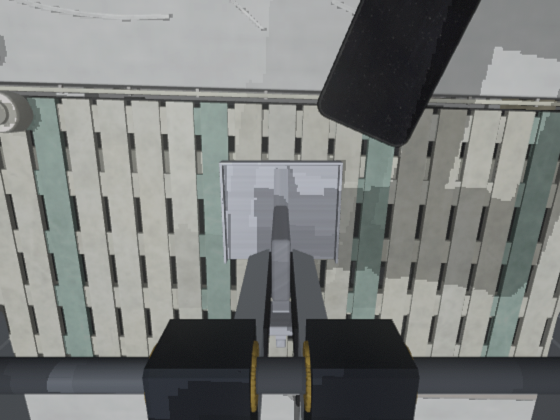

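```bash
python3 - <<'E'
from h import *
y=np.pi-.2102
for p,yy in [((.4976,-.0214,.17),-3.1149),((.4416,-.12,.17),3.05),((.4416,-.3301,.17),y),((.4416,-.3301,.1301),y)]: print(rel(p,[np.pi,0,yy]))
E
```

```text
(array([-0.0008,  0.002 , -0.    ]), array([-1.7000e-02, -3.0000e-03, -1.0429e+01]))
(array([-0.0006,  0.0021,  0.1182]), array([  5.844,  -9.71 , -10.434]))
(array([-0.0005,  0.0021,  0.2368]), array([  6.404, -30.712, -10.419]))
(array([-0.0005,  0.0021,  0.2368]), array([  6.412, -30.709,  -6.429]))
```

>>> {"method": "drive_tool", "body": {"series": [[[0,0,0,0,0,-0.5,0],[0,0,0,0,0,-1.5,0],[0,0.002,0,0,0,-4,0],[0,0.002,0,0,0,-7,0],[0,0.002,0,0,0,-10.4,0],[0,0.002,0.03,1.5,-2.5,-10.4,0],[0,0.002,0.06,3,-5,-10.4,0],[0,0.002,0.09,4.5,-8,-10.4,0],[0,0.002,0.12,6,-11,-10.4,0],[0,0.002,0.15,6.4,-14,-10.4,0],[0,0.002,0.18,6.4,-17,-10.4,0],[0,0.002,0.21,6.4,-20,-10.4,0],[0,0.002,0.237,6.4,-23,-10.4,0],[0,0.002,0.237,6.4,-26,-10.4,0],[0,0.002,0.237,6.4,-28.5,-10.4,0],[0,0.002,0.237,6.4,-30,-10.4,0],[0,0.002,0.237,6.4,-30.7,-10.4,0],[0,0.002,0.237,6.4,-30.7,-9,0],[0,0.002,0.237,6.4,-30.7,-7.5,0],[0,0.002,0.237,6.4,-30.7,-6.43,0]]]}}

```text
time: 8.35
tool_pos: [0.441, -0.328, 0.1275]
ee_rot: [3.14, -0.003, 2.933]
wrist_force: [-0.7, -0.5, -4.1]
width: 0.0097
```

>>> {"method": "drive_tool", "body": {"series": [[[0,0,0,0,0,0,0],[0,0,0,0,0,0,0]]]}}

```text
time: 8.55
tool_pos: [0.4405, -0.3267, 0.1262]
ee_rot: [3.138, -0.005, 2.934]
wrist_force: [0.3, -0.3, -3.4]
width: 0.0098
```

```bash
python3 - <<'E'
from h import *
from bench import robot
s=snap('wrist','w7');snap('scene','s7'); t=snap('top','t7'); o=robot.get_obs(); print(o['tool_pos'],o['ee_rot'],o['wrist_force'],o['wrist_torque'],o['width'],o['joint_positions'])
s7=load('s7')['img'][170:340,190:350]; cv2.imwrite('pics/s7z.png',cv2.resize(s7,(560,595),interpolation=cv2.INTER_CUBIC))
t7=t['img'][185:295,290:400]; cv2.imwrite('pics/t7z.png',cv2.resize(t7,(550,550),interpolation=cv2.INTER_CUBIC))
E
```

```text
[ 0.44142792 -0.32809511  0.12829134] [ 3.14058666e+00 -1.48852953e-03  2.93292395e+00] [ 0.34151306 -0.19897429 -3.7152585 ] [ 0.06470851 -0.10328851 -0.01113115] 0.009274526308399068 [-7.42337916e-01  1.05143857e-01  1.45724543e+00  1.08906722e-04
  1.58099665e+00 -2.10446378e+00]
```

View pics/w7.png

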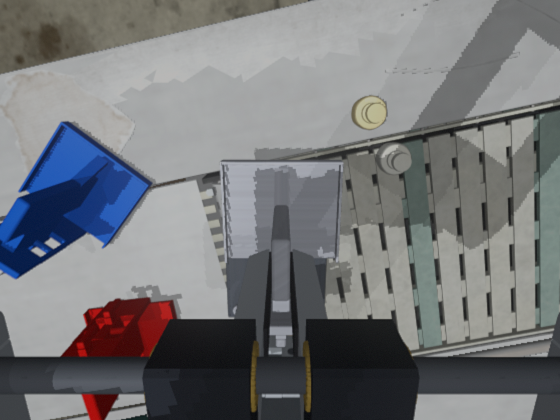

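View pics/s7z.png

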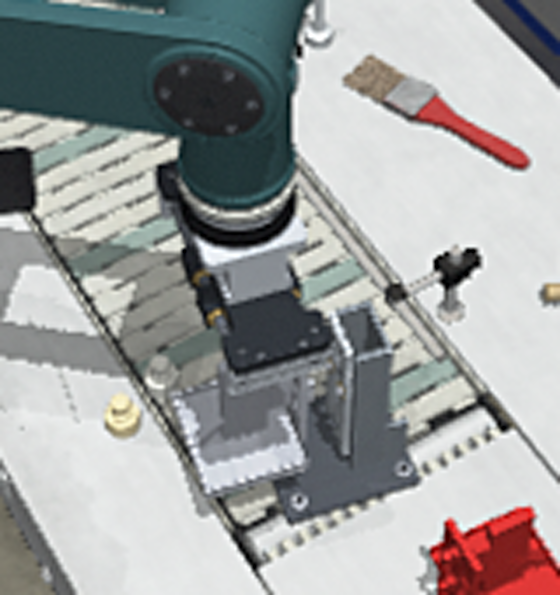

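View pics/t7z.png

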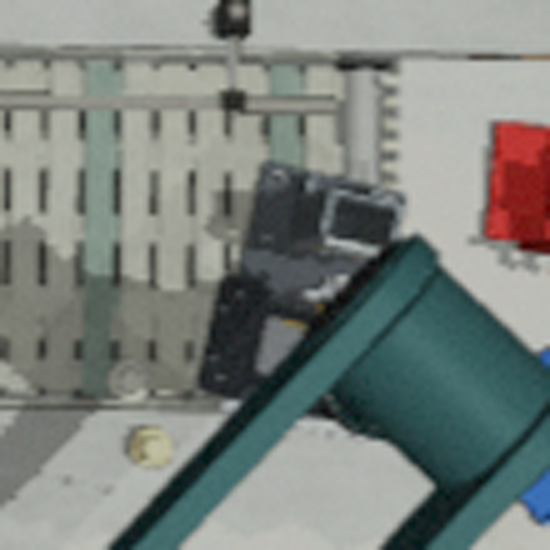

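```bash
python3 - <<'E'
from h import *
from bench import robot
o=robot.get_obs(); print(o['time'],o['tool_pos'],o['ee_rot'])
y=np.pi-.2102
print(rel([.4416,-.3301,.1301],[np.pi,0,y],o))
E
```

```text
8.7 [ 0.44142792 -0.32809511  0.12829134] [ 3.14058666e+00 -1.48852953e-03  2.93292395e+00]
(array([ 0.001 , -0.0015,  0.0015]), array([-0.058, -0.192, -0.181]))
```

>>> {"method": "drive_tool", "body": {"series": [[[0.001,-0.0015,0.0015,-0.06,-0.19,-0.18,0],[0.001,-0.0015,0.0015,-0.06,-0.19,-0.18,0],[0.001,-0.0015,0.0015,-0.06,-0.19,-0.18,0],[0.001,-0.0015,0.0015,-0.06,-0.19,-0.18,0],[0.001,-0.0015,0.0015,-0.06,-0.19,-0.18,0]]]}}

```text
time: 9.2
tool_pos: [0.4416, -0.3301, 0.1301]
ee_rot: [3.141, 0.0, 2.931]
wrist_force: [0.3, -0.2, -3.7]
width: 0.0095
```

```bash
python3 - <<'E'
from h import *
from bench import robot
o=robot.get_obs(); print(o['time'],o['tool_pos'],o['ee_rot'],o['wrist_force'])
y=np.pi-.2102
print(rel([.4416,-.3301,.1301],[np.pi,0,y],o))
s=snap('wrist','w8')
W=cloud(s)
# shelf deck seen in wrist: front edge/deck height; strip through the gap
for (u,v) in [(280,195),(240,240),(281,230),(282,280),(280,400),(230,170),(330,170)]: print(u,v,W[v,u])
E
```

```text
9.2 [ 0.44162414 -0.33006295  0.13006867] [3.14149423e+00 5.68503483e-06 2.93143327e+00] [ 0.305113   -0.15022133 -3.6778002 ]
(array([0.0001, 0.    , 0.    ]), array([ 0.002, -0.004, -0.003]))
280 195 [ 0.4176222  -0.3248178   0.09364436]
240 240 [ 0.45346356 -0.36516756  0.06759794]
281 230 [ 0.42379931 -0.32556474  0.14906181]
282 280 [ 0.44603515 -0.32977168  0.16412424]
280 400 [ 0.5393056  -0.35066739  0.14669967]
230 170 [ 0.39686298 -0.35880627  0.0689244 ]
330 170 [ 0.41257911 -0.28525655  0.06835371]
```

```bash
python3 - <<'E'
from h import *
s=load('w8'); W=cloud(s)
ey=np.array([.2086,.978]);n=np.array([.978,-.2086])
m=(W[...,2]>.155)&(W[...,2]<.17)&(W[...,0]>.41)&(W[...,0]<.47); m[:, :262]=0; m[:,300:]=0; m[:255]=0;m[310:]=0
P=W[m]; print(len(P))
for r in range(258,310,6):
    k=np.where(m[r])[0]
    if len(k): q=W[r,k]; print(r,k.min(),k.max(),(q[:,:2]@ey).min().round(4),(q[:,:2]@ey).max().round(4),(q[:,:2]@n).mean().round(4),q[:,2].mean().round(4))
i=s['img'][150:350,200:360]; cv2.imwrite('pics/w8z.png',cv2.resize(i,None,fx=3,fy=3,interpolation=cv2.INTER_CUBIC))
E
```

```text
1003
258 262 299 -0.2398 -0.2208 0.4923 0.1645
264 268 293 -0.2366 -0.224 0.4952 0.1654
270 271 290 -0.2351 -0.2254 0.499 0.1646
276 272 289 -0.2347 -0.2258 0.5026 0.1642
282 272 289 -0.2348 -0.2257 0.5062 0.1641
288 272 289 -0.2348 -0.2257 0.5098 0.164
294 272 289 -0.2348 -0.2257 0.5134 0.1639
300 273 288 -0.2343 -0.2262 0.5172 0.1636
```

View pics/w8z.png

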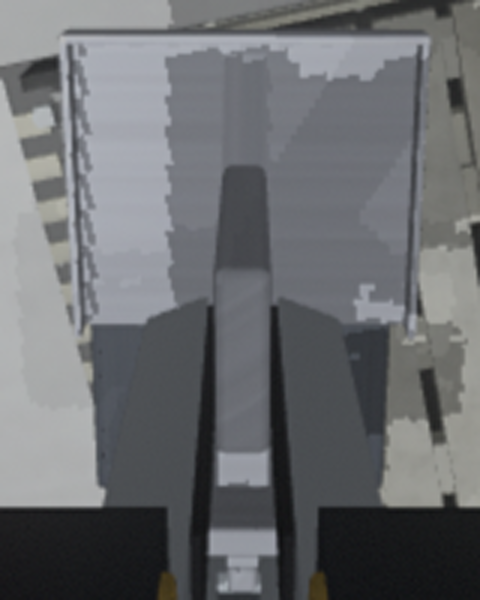

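Shelf lateral −0.2303 against slot centre −0.2306, with underside height about 0.064, so it is aligned. I'll approach gently.

>>> {"method": "drive_tool", "body": {"series": [[[0,0,0,-0.5,0,0,0],[0,0,0,-1,0,0,0],[0,0,0,-1.3,0,0,0],[0,0,0,-1.5,0,0,0],[0,0,0,-1.6,0,0,0],[0,0,0,-1.7,0,0,0],[0,0,0,-1.8,0,0,0],[0,0,0,-1.8,0,0,0]]]}}

```text
time: 10.05
tool_pos: [0.4592, -0.3338, 0.13]
ee_rot: [3.141, -0.0, 2.931]
wrist_force: [-0.1, 0.3, -4.5]
width: 0.0095
```

```bash
cat > st.py <<'E'
from h import *
from bench import robot
o=robot.get_obs(); n=np.array([.978,-.2086]);ey=np.array([.2086,.978]); p=o['tool_pos']
f=o['wrist_force']
print(o['time'],'n %.4f lat %.4f z %.4f'%(p[:2]@n,p[:2]@ey,p[2]),'F n %.1f lat %.1f z %.1f'%(f[:2]@n,f[:2]@ey,f[2]),o['wrist_torque'].round(2),'w',o['width'].round(4),o['ee_rot'].round(4))
E
python3 st.py
```

```text
Traceback (most recent call last):
  File "st.py", line 5, in <module>
    print(o['time'],'n %.4f lat %.4f z %.4f'%(p[:2]@n,p[:2]@ey,p[2]),'F n %.1f lat %.1f z %.1f'%(f[:2]@n,f[:2]@ey,f[2]),o['wrist_torque'].round(2),'w',o['width'].round(4),o['ee_rot'].round(4))
                                                                                                                                                       ^^^^^^^^^^^^^^^^
AttributeError: 'float' object has no attribute 'round'
```

>>> {"method": "drive_tool", "body": {"series": [[[0,0,0,-0.1,0,0,0],[0,0,0,-0.2,0,0,0],[0,0,0,-0.3,0,0,0],[0,0,0,-0.4,0,0,0],[0,0,0,-0.4,0,0,0]]]}}

```text
time: 10.55
tool_pos: [0.4633, -0.3347, 0.13]
ee_rot: [3.141, -0.0, 2.931]
wrist_force: [0.2, 0.0, -3.8]
width: 0.0098
```

```bash
sed -i "s/o\['width'\].round(4)/round(o['width'],4)/" st.py; python3 st.py
```

```text
10.55 n 0.5229 lat -0.2307 z 0.1300 F n 0.2 lat 0.1 z -3.8 [ 0.06 -0.12 -0.03] w 0.0098 [ 3.1415 -0.      2.9314]
```

>>> {"method": "drive_tool", "body": {"series": [[[0,0,0,-0.1,0,0,0],[0,0,0,-0.2,0,0,0],[0,0,0,-0.3,0,0,0],[0,0,0,-0.4,0,0,0],[0,0,0,-0.5,0,0,0],[0,0,0,-0.5,0,0,0]]]}}

```text
time: 11.15
tool_pos: [0.4683, -0.3357, 0.13]
ee_rot: [3.141, -0.0, 2.932]
wrist_force: [0.1, 0.9, -4.1]
width: 0.0095
```

```bash
python3 st.py
```

```text
11.15 n 0.5280 lat -0.2307 z 0.1300 F n -0.1 lat 0.9 z -4.1 [ 0.02 -0.07  0.01] w 0.0095 [ 3.1414 -0.      2.9315]
```

>>> {"method": "drive_tool", "body": {"series": [[[0,0,0,-0.05,0,0,0],[0,0,0,-0.1,0,0,0],[0,0,0,-0.15,0,0,0],[0,0,0,-0.15,0,0,0]]]}}

```text
time: 11.55
tool_pos: [0.4686, -0.3357, 0.1298]
ee_rot: [3.141, -0.003, 2.931]
wrist_force: [-4.7, 2.0, -2.1]
width: 0.0098
```

```bash
python3 st.py
```

```text
11.55 n 0.5283 lat -0.2306 z 0.1298 F n -5.1 lat 1.0 z -2.1 [ 0.36  0.85 -0.02] w 0.0098 [ 3.1410e+00 -2.9000e-03  2.9312e+00]
```

Contact at 5 N with the back flat, about 28 mm in, so both hooks are in. Now I push down with a light forward bias.

>>> {"method": "drive_tool", "body": {"series": [[[0,0,0,-0.05,0,0.1,0],[0,0,0,-0.05,0,0.2,0],[0,0,0,-0.05,0,0.3,0],[0,0,0,-0.05,0,0.4,0],[0,0,0,-0.05,0,0.5,0],[0,0,0,-0.05,0,0.5,0]]]}}

```text
time: 12.15
tool_pos: [0.4685, -0.336, 0.1271]
ee_rot: [-3.141, -0.003, 2.931]
wrist_force: [-7.6, 2.9, 3.5]
width: 0.0097
```

```bash
python3 st.py
```

```text
12.15 n 0.5283 lat -0.2309 z 0.1271 F n -8.1 lat 1.3 z 3.5 [ 0.59  1.23 -0.06] w 0.0097 [-3.1411e+00 -2.6000e-03  2.9309e+00]
```

>>> {"method": "drive_tool", "body": {"series": [[[0,0,0,-0.05,0,0.2,0],[0,0,0,-0.05,0,0.3,0],[0,0,0,-0.05,0,0.4,0],[0,0,0,-0.05,0,0.5,0],[0,0,0,-0.05,0,0.6,0],[0,0,0,-0.05,0,0.6,0]]]}}

```text
time: 12.75
tool_pos: [0.4683, -0.3364, 0.1265]
ee_rot: [-3.139, -0.001, 2.931]
wrist_force: [-11.4, 4.1, 14.4]
width: 0.0097
```

```bash
python3 st.py
```

```text
12.75 n 0.5282 lat -0.2313 z 0.1265 F n -12.0 lat 1.7 z 14.4 [1.11 1.87 0.12] w 0.0097 [-3.1386e+00 -1.1000e-03  2.9309e+00]
```

>>> {"method": "drive_tool", "body": {"series": [[[0,0,0,0,0,0.4,0],[0,0,0,0,0,0.5,0],[0,0,0,0,0,0.6,0],[0,0,0,0,0,0.7,0],[0,0,0,0,0,0.8,0]]]}}

```text
time: 13.25
tool_pos: [0.4672, -0.3367, 0.1218]
ee_rot: [-3.136, -0.001, 2.931]
wrist_force: [-8.5, 2.2, 3.3]
width: 0.0099
```

```bash
python3 st.py
```

```text
13.25 n 0.5272 lat -0.2319 z 0.1218 F n -8.7 lat 0.4 z 3.3 [ 0.47  1.62 -0.01] w 0.0099 [-3.1363e+00 -1.3000e-03  2.9307e+00]
```

>>> {"method": "drive_tool", "body": {"series": [[[0.003,0,0,0,0.05,0.1,0],[0.006,0,0,0,0.1,0.2,0],[0.006,0,0,0,0.1,0.3,0],[0.006,0,0,0,0.1,0.4,0],[0.006,0,0,0,0.1,0.5,0],[0.006,0,0,0,0.1,0.6,0],[0.006,0,0,0,0.1,0.7,0]]]}}

```text
time: 13.95
tool_pos: [0.4683, -0.3359, 0.1145]
ee_rot: [-3.13, 0.0, 2.931]
wrist_force: [-0.1, -0.6, -3.6]
width: 0.0097
```

```bash
python3 st.py
```

```text
13.95 n 0.5280 lat -0.2308 z 0.1145 F n 0.0 lat -0.6 z -3.6 [ 0.1   0.07 -0.01] w 0.0097 [-3.1305e+00  4.0000e-04  2.9309e+00]
```

>>> {"method": "drive_tool", "body": {"series": [[[-0.005,0,0,-0.02,0,0.1,0],[-0.011,0,0,-0.02,0,0.2,0],[-0.011,0,0,-0.02,0,0.3,0],[-0.011,0,0,-0.02,0,0.4,0],[-0.011,0,0,-0.02,0,0.4,0]]]}}

```text
time: 14.45
tool_pos: [0.4686, -0.336, 0.113]
ee_rot: [-3.141, 0.002, 2.931]
wrist_force: [-5.2, 2.6, 4.7]
width: 0.0097
```

```bash
python3 st.py
```

```text
14.45 n 0.5284 lat -0.2309 z 0.1130 F n -5.6 lat 1.5 z 4.7 [ 0.66  0.96 -0.03] w 0.0097 [-3.1410e+00  2.0000e-03  2.9309e+00]
```

>>> {"method": "drive_tool", "body": {"series": [[[0,0,0,0,0,0.3,0],[0,0,0,0,0,0.5,0],[0,0,0,0,0,0.5,0]]]}}

```text
time: 14.75
tool_pos: [0.4687, -0.3361, 0.1129]
ee_rot: [-3.14, 0.004, 2.931]
wrist_force: [-9.1, 5.2, 12.4]
width: 0.0098
```

```bash
python3 st.py
```

```text
14.75 n 0.5285 lat -0.2309 z 0.1129 F n -10.0 lat 3.2 z 12.4 [1.07 1.47 0.07] w 0.0098 [-3.1396  0.0043  2.931 ]
```

>>> {"method": "drive_tool", "body": {"series": [[[0,0,0,0,0,0,0],[0,0,0,0,0,0,0],[0,0,0,0,0,0,40],[0,0,0,0,0,0,40],[0,0,0,0,0,0,40],[0,0,0,0,0,0,40],[0,0,0,0,0,0,40],[0,0,0,0,0,0,40]]]}}

```text
time: 15.55
tool_pos: [0.4689, -0.3361, 0.1129]
ee_rot: [-3.14, 0.005, 2.931]
wrist_force: [-0.1, -0.0, -0.9]
width: 0.0376
```

```bash
python3 st.py; python3 -c "
from h import *
snap('wrist','w9')"
```

```text
15.55 n 0.5287 lat -0.2309 z 0.1129 F n -0.1 lat -0.1 z -0.9 [ 0.   -0.12  0.02] w 0.0376 [-3.1395  0.0047  2.9311]
```

View pics/w9.png

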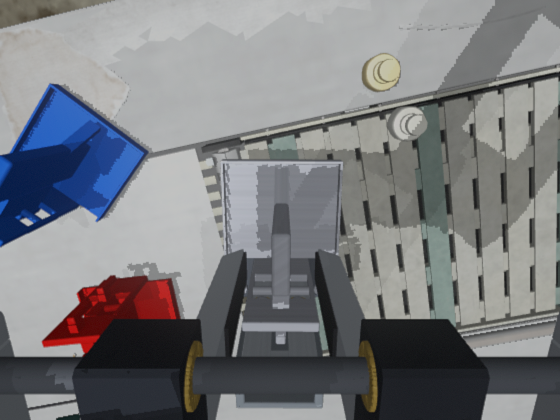

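The fingers are open (clear of the blade at columns 272–290) and the shelf stays hung. I'll lift straight up, back off and look.

>>> {"method": "drive_tool", "body": {"series": [[[0,0,0,0,0,-2,40],[0,0,0,0,0,-5,40],[0,0,0,0,0,-8,40],[0,0,0,2,0,-11,40],[0,0,0,5,0,-13,40],[0,0,0,8,0,-13,40],[0,-0.12,0,10,0,-13,40],[0,-0.25,0,10,0,-13,40],[0,-0.37,0,10,0,-13,40],[0,-0.44,0,10,0,-13,40],[0,-0.44,0,10,0,-13,40],[0,-0.44,0,10,0,-13,40]]]}}

```text
time: 16.8
tool_pos: [0.3702, -0.3151, 0.2428]
ee_rot: [-3.139, 0.444, 2.931]
wrist_force: [0.3, -0.2, -0.1]
width: 0.0377
```

```bash
python3 st.py; python3 -c "
from h import *
s=snap('wrist','w10');cv2.imwrite('pics/w10z.png',cv2.resize(s['img'][120:340,180:380],None,fx=2.7,fy=2.7,interpolation=cv2.INTER_CUBIC))
s=snap('scene','s10');cv2.imwrite('pics/s10z.png',cv2.resize(s['img'][180:340,190:350],None,fx=3.5,fy=3.5,interpolation=cv2.INTER_CUBIC))"
```

```text
16.8 n 0.4278 lat -0.2310 z 0.2428 F n 0.4 lat -0.2 z -0.1 [0.06 0.04 0.02] w 0.0377 [-3.1386  0.4441  2.9312]
```

View pics/w10z.png

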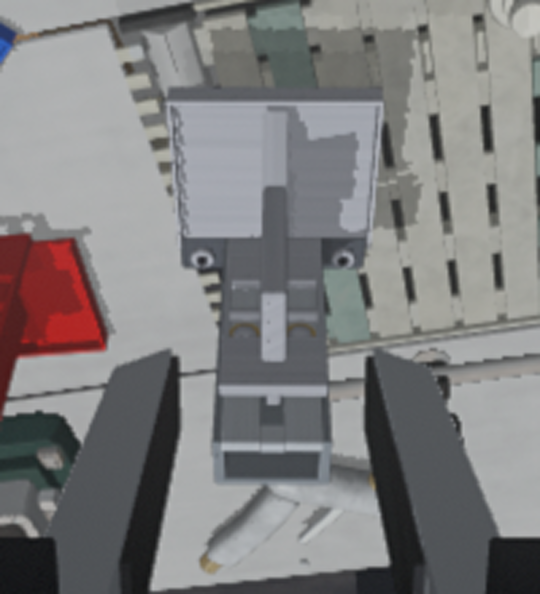

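View pics/s10z.png

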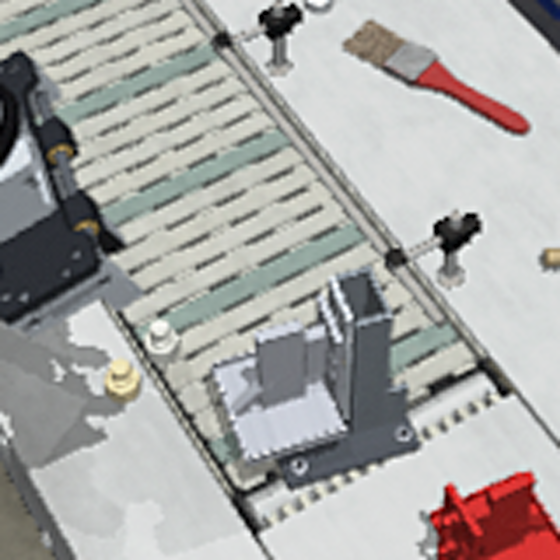

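Both views show the shelf hanging upright and centred on the strip, with the noses visible above the bars (zoomed (243,328) and (302,328)). I'll do a last numeric check and then hand in.

```bash
python3 - <<'E'
from h import *
s=load('w10'); W=cloud(s)
n=np.array([.978,-.2086]);ey=np.array([.2086,.978])
def fu(u,v): return int(round(u/2.7+180)),int(round(v/2.7+120))
for nm,a in dict(handle=(273,325),handle2=(273,305),bptop=(240,391),bptop2=(310,391),deckL=(190,170),deckR=(365,230)).items():
    u,v=fu(*a); p=W[v,u]; print(nm,'n %.4f lat %.4f z %.4f'%(p[:2]@n,p[:2]@ey,p[2]))
from bench import robot
t0=load('top0'); t=snap('top','t10')
for r in [(200,265,125,175),(255,282,305,328)]:
    d=cv2.absdiff(t0['img'][r[0]:r[1],r[2]:r[3]],t['img'][r[0]:r[1],r[2]:r[3]]); print(d.mean())
print(robot.close_job())
E
```

```text
handle n 0.5221 lat -0.2301 z 0.1466
handle2 n 0.5133 lat -0.2301 z 0.1454
bptop n 0.5647 lat -0.2430 z 0.1434
bptop2 n 0.5646 lat -0.2149 z 0.1434
deckL n 0.5248 lat -0.2674 z 0.0498
deckR n 0.5583 lat -0.1871 z 0.0513
2.3064615384615386
10.391304347826088
the job is handed in; nothing more can be done
None
```

I hung the steel shelf on the upright and, as far as I can measure, it is locked fully home. I handed the job in at about 17 s of robot time.

**What I did:** I gripped the shelf by its handle blade and carried it upright to the strip. From the wrist camera I put the true seat 7 mm above the mark. Both hooks went in without touching the edges of the slots, and the back met the strip flat at about 5 N. I pushed it down over the catch, which gave at about 18 N including the shelf's weight. It went on to a hard stop, which I confirmed with a second push of about 12 N. Then I let go and backed off.

**Last checks:**
- **Height:** handle top at z 0.1466 m, against 0.147 m expected when home. The tool stopped at 0.1129 m, the height I had predicted.
- **Sideways:** the handle is within about 0.5 mm of the slot centre.
- **Depth and tilt:** the back is flat. The two sides of the back plate's top match to 0.1 mm, so it hangs level.
- **Clear of robot:** the fingers are open and the wrist force is near zero.

**Not fully confirmed:**
- **Catch and tongue:** I could not read these joints directly. I judge it locked from the force drop, the hard stop and the final heights.
- **Collars:** the top-view comparison showed a larger image change around the collars (10.4) than around the bottle (2.3). I put it down to arm shadow, since both collars sit at the same pixels as at the start in the scene view. I did not measure their positions again.
- **Roll correction:** I made one roll correction the wrong way while pushing down, about 0.6° of tilt, and put it right in the next move.

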